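Unstack the check weights into their storage nests

TASK

The balance has been checked: take the stack of four steel check weights off it, one after another, and put each into the wooden nest whose pocket has its shape and size, turned so that it drops in and lies flat on the pocket's floor. Keep the weights upright all the way, and do not push on the balance itself with the fingers. At the end every weight rests in its own nest, let go.

Things in the scene. Friction and masses are not known exactly. Their poses are not given: they have to be found in the camera images.
- balance: White table balance, 248 (x) x 236 (y) x 62 mm, with a flat black weighing platform whose top is 61 mm above the desk; it does not move. The four weights stand on the platform in one stack, largest at the bottom. Origin: centre of its underside; its display faces -x of its frame.
- weight_square: Square check weight, 60 x 60 x 24 mm, about 0.6 kg, the lowest of the stack. Stainless steel, plain flat top and underside, all four weights are 24 mm tall. Origin: centre of its underside; z up. x and y are normal to its side faces.
- weight_hex: Hexagonal check weight, 44 mm across flats, 51 mm across corners, 24 mm tall, about 0.3 kg, second from below. Stainless steel, plain flat top and underside, all four weights are 24 mm tall. Origin: centre of its underside; z up. x is normal to one pair of flats.
- weight_round: Round check weight, 34 mm diameter, 24 mm tall, about 0.16 kg, third from below. Stainless steel, plain flat top and underside, all four weights are 24 mm tall. Origin: centre of its underside; z up.
- weight_bar: Oblong check weight, 30 mm (x) x 14 mm (y) x 24 mm tall, about 0.07 kg, on top of the stack. Stainless steel, plain flat top and underside, all four weights are 24 mm tall. Origin: centre of its underside; z up.
- nest_square: Low wooden nest with a square pocket, 72 x 72 mm inside, 86 x 86 mm outside, for the square weight. Grey floor 4 mm above the desk, walls 7 mm thick with the rim 12 mm above the desk (pocket 8 mm deep); fixed to the desk. The pocket leaves the weight 6 mm of play on every side. Origin: centre of its underside, under the middle of the pocket. x and y are normal to the walls.
- nest_hex: Low wooden nest with a hexagonal pocket, 56 mm across flats inside, 70 mm outside, for the hexagonal weight. Grey floor 4 mm above the desk, walls 7 mm thick with the rim 12 mm above the desk (pocket 8 mm deep); fixed to the desk. The pocket leaves the weight 6 mm of play on every side. Origin: centre of its underside, under the middle of the pocket. x is normal to one pair of walls.
- nest_round: Low wooden nest with a round pocket, 46 mm diameter inside, 60 mm outside, for the round weight. Grey floor 4 mm above the desk, walls 7 mm thick with the rim 12 mm above the desk (pocket 8 mm deep); fixed to the desk. The pocket leaves the weight 6 mm of play on every side. Origin: centre of its underside, under the middle of the pocket.
- nest_bar: Low wooden nest with an oblong pocket, 42 mm (x) x 26 mm (y) inside, 56 x 40 mm outside, for the oblong weight. Grey floor 4 mm above the desk, walls 7 mm thick with the rim 12 mm above the desk (pocket 8 mm deep); fixed to the desk. The pocket leaves the weight 6 mm of play on every side. Origin: centre of its underside, under the middle of the pocket.
Things that resemble listed ones, but are neither listed nor needed, are in the scene too. Leave any blue look-alike of the weight_bar alone.

How it is judged:
By the outcome, as a careful person would: the job done as asked, in the order asked, and still so for the second after the job is handed in, with the robot touching nothing.
It also fails if it takes over 104 s, if anything falls off the work surface, if the arm or the gripper's body presses on something with over 40 N, if the wrist force passes 120 N, or if a joint passes its speed limit or range.

ROBOT

A 6-joint arm with a two-finger parallel gripper is mounted at the origin on a cart in front of the work surface, level with it; the furniture and walls round the work are solid. World frame = base frame: x ahead of the robot, y to its left, z up, the work surface at z = 0. Lengths are in m, angles in rad, forces in N, time in s.
With the tool pointing down it reaches from about 0.35 to 0.775 m from the base axis. Payload 7.3 kg.
Tool frame: the origin (TCP) lies at the centre of the arm's flange, where the gripper is bolted on; the fingertips stand 178 mm ahead of it and the grasp point (between the pads) lies 159 mm ahead of it; z points along the fingers, y is the line along which they close (so a half turn about z gives the same grasp; the last joint's range is limited). The gripper opens to 92 mm and grips with 3 to 60 N. Pads are 19 mm wide; open, the fingers measure 130 mm over their backs; the gripper's body (75 mm by 190 mm) begins 47 mm behind the grasp point.
Start: joints at [1.166, 0.342, 1.524, -0, 1.275, -0.146], TCP at [0.134, 0.508, 0.405] pointing down, gripper open.
Joint ranges: [-2.53, 2.53], [-0.77, 2.02], [0.04, 2.7], [-1, 4.14], [0.28, 2.66], [-3.11, 3.11]. Speed limits (rad/s): [2.57, 2.57, 3.14, 3.14, 3.14, 3.14].

INTERFACE

Orientations are given as [roll, pitch, yaw] about the fixed x, y, z axes, in that order (R = Rz(yaw) Ry(pitch) Rx(roll)).
In Python, from cell import robot gives the robot as it stands.
- The arm moves only by the shell command python3 -m pendant [OPENING] [FORCE], which reads ROWS from standard input. ROWS is a JSON list of rows, 1 to 8 of them, each an object with the fields x, y, z (the shift in m), wx, wy, wz (a rotation vector in rad); a field left out counts as zero; each row shifts and turns the commanded pose from where the row before left it, along the tool's axes as they then stand; what a row does not reach is not made up. A row lasts 1/12 s, in which the tool goes at most 0.0417 m and 0.125 rad, less where a joint would pass 70% of its speed; a pose out of reach is approached as far as the arm can. OPENING is the finger opening in m, set as the command begins (- or left out keeps the last). The fingers move at their own pace and stop on an object; FORCE is the grip in N (left out, the last holds). Time passes only in rows, so rows that do not move let the fingers close. It prints the time, the measured TCP pose, the force, the opening and the grip force at its end. Input that does not fit is refused with a message, and nothing moves.
- robot.observe(): the state, without advancing time (a new reading comes with each control period).
- robot.read_camera(name): name is "scene" or "top"; returns a dict with "image" (384x512x3 uint8, red, green, blue), "fx", "fy", "cx", "cy" (pixels), "pose" (4x4, takes a point from camera to world coordinates). Camera axes: x right, y down, z forward; pixel columns grow to the right and rows downward; lengths in m; the calibration is good to about 2 mm. A picture is of the moment at which its call begins. There is no depth.
- robot.hand_in(): hands the job in; it is judged then, once.
The state is a dict: "time": time; "qpos": joint angles; "qvel": joint speeds; "joint_efforts": joint torques, N m; "tool_pos": TCP position; "tool_rot": TCP orientation; "contact_force": force on the tool from outside, world axes, zero at the start; "torque": the same for the moment, N m; "opening": finger opening in m; "grip_force": force on a finger pad.
Only numpy, scipy, OpenCV 4.12 (cv2) and the standard library are available. Lean on these libraries where they do the work, as an engineer would, in place of code of your own. Each camera call takes 0.05 s, during which the arm holds its last target. There are 200 camera calls.

## Working session

There is one attempt and no reset: what is moved stays moved. The work goes in short steps, Python scripts to look and compute and a shell command to move; the robot and the scene stay as the last step left them, time stands still between calls to the robot, and variables do not carry over. Pictures are saved under pics/ and viewed, at most 14 in all, crops included, and the job is handed in when it is done.

```bash
ls; mkdir -p pics
python3 - <<'E'
from cell import robot
import cv2,numpy as np,pickle
d={}
for n in("scene","top"):
    c=robot.read_camera(n); d[n]=c
    print(n,c["fx"],c["fy"],c["cx"],c["cy"],np.round(c["pose"],4).tolist())
    cv2.imwrite(f"pics/{n}0.png",cv2.resize(c["image"][:,:,::-1],(800,600),interpolation=cv2.INTER_CUBIC))
pickle.dump(d,open("c0.pkl","wb"))
print(robot.observe())
E
```

```text
pics
scene 384.6484612374277 384.6484612374277 254.66303071394967 194.04059921849375 [[0.6559, -0.5065, 0.5597, 0.0698], [-0.7547, -0.4228, 0.5017, -0.3094], [-0.0175, -0.7514, -0.6596, 0.6629], [0.0, 0.0, 0.0, 1.0]]
top 349.10837942243455 349.10837942243455 252.8765176301567 185.88476616822746 [[0.0147, -0.9857, 0.1676, 0.3979], [-0.9999, -0.0157, -0.0048, 0.1233], [0.0074, -0.1675, -0.9858, 0.9574], [0.0, 0.0, 0.0, 1.0]]
{'time': 0.1, 'qpos': array([ 1.16599925e+00,  3.42633069e-01,  1.52489615e+00, -3.92037012e-05,
        1.27538183e+00, -1.46033789e-01]), 'qvel': array([-0.00083613, -0.00133973, -0.00068638, -0.00031847, -0.00111391,
       -0.00047315]), 'joint_efforts': array([ 1.25559502e-03, -4.32011926e+01, -2.44689399e+01,  7.18355994e-02,
        5.26324112e-02, -4.84924237e-05]), 'tool_pos': array([0.13429492, 0.50741467, 0.40413351]), 'tool_rot': array([-3.14028284e+00, -1.54755009e-04,  2.88284070e+00]), 'contact_force': array([-0.58787476,  0.18538945,  0.43981589]), 'torque': array([0.04731761, 0.00427016, 0.0440667 ]), 'grip_force': 0.0, 'opening': 0.09174140622631036}
```

View pics/top0.png

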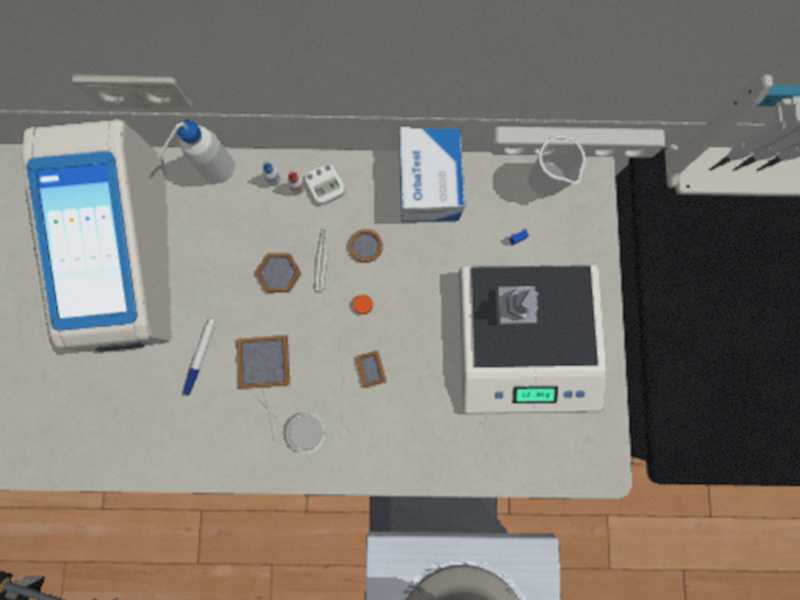

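View pics/scene0.png

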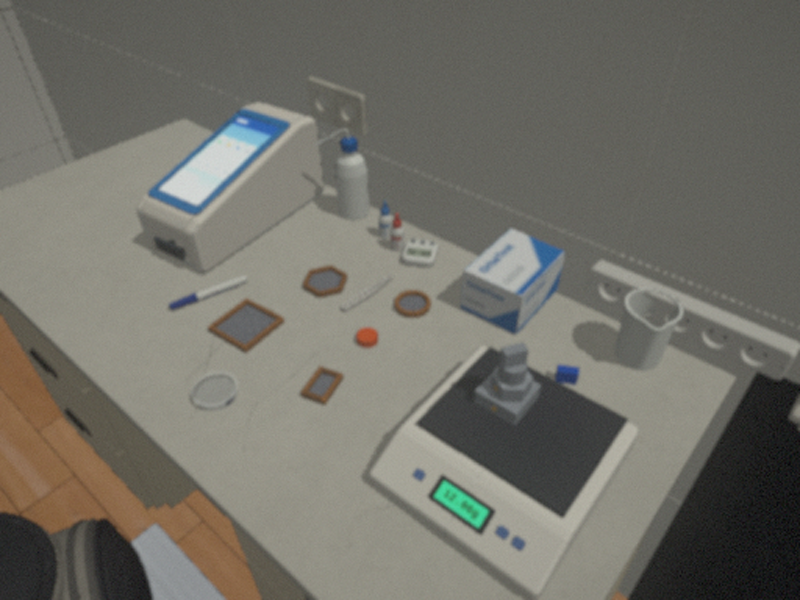

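The top view shows the nests at hex (278,272), round (365,245), square (263,361) and bar (370,369). The stack stands on the balance at (518,304). The blue look-alike lies at (517,237) on the desk and is left alone; the grey bar on top of the stack fits the description. Next I measure the nests and enlarge the stack.

```bash
cat > h.py <<'E'
import numpy as np,cv2
def w2p(c,P):
    T=np.linalg.inv(c["pose"]);p=np.atleast_2d(P)@T[:3,:3].T+T[:3,3]
    return np.c_[c["fx"]*p[:,0]/p[:,2]+c["cx"],c["fy"]*p[:,1]/p[:,2]+c["cy"]]
def p2w(c,uv,z):
    uv=np.atleast_2d(uv);d=np.c_[(uv[:,0]-c["cx"])/c["fx"],(uv[:,1]-c["cy"])/c["fy"],np.ones(len(uv))]@c["pose"][:3,:3].T
    o=c["pose"][:3,3];return o+d*((z-o[2])/d[:,2])[:,None]
E
python3 - <<'E'
import pickle,cv2,numpy as np
from h import *
d=pickle.load(open("c0.pkl","rb"))
for n in d:
    c=d[n];hsv=cv2.cvtColor(c["image"],cv2.COLOR_RGB2HSV)
    m=((hsv[...,0]>3)&(hsv[...,0]<16)&(hsv[...,1]>95)&(hsv[...,2]<190)).astype(np.uint8)
    m=cv2.morphologyEx(m,cv2.MORPH_CLOSE,np.ones((3,3)))
    cs,_=cv2.findContours(m,cv2.RETR_EXTERNAL,cv2.CHAIN_APPROX_NONE)
    for k in cs:
        if cv2.contourArea(k)<80:continue
        u=k[:,0].mean(0)
        if (n=="top" and u[1]>300) or (n=="scene" and (u[0]<120 or u[1]>270)): continue
        w=p2w(c,k[:,0].astype(float),.010)[:,:2]
        r=cv2.minAreaRect((w*1000).astype(np.float32))
        print(n,u.round(),np.round(r[0],1),np.round(r[1],1),round(r[2],1), len(cv2.approxPolyDP(k,3,True)))
t=d["top"]["image"][160:225,295:375,::-1]; s=d["scene"]["image"][210:285,290:375,::-1]
o=np.hstack([cv2.resize(t,(400,325),interpolation=cv2.INTER_CUBIC),cv2.resize(s,(368,325),interpolation=cv2.INTER_CUBIC)])
cv2.imwrite("pics/crop1.png",o)
E
```

```text
scene [235. 215.] [533.2 173.4] [38.8 31.7] 42.5 4
scene [157. 207.] [431.6 342.1] [84.1 86.3] 5.5 11
top [237. 236.] [422.  159.2] [53.4 37.9] 17.1 4
top [168. 232.] [431.4 344.8] [83.9 85.2] 5.7 4
top [178. 174.] [587.7 327.5] [64.8 74.7] 0.9 6
top [234. 157.] [640. 174.] [57.5 53.1] 1.1 6
```

View pics/crop1.png

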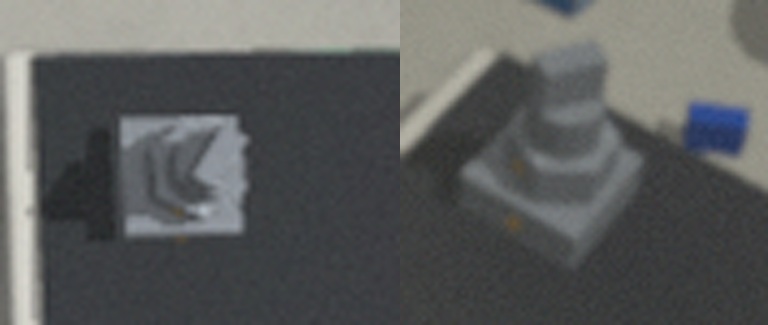

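The crop confirms the stack of grey square, hexagon, round and bar, with the blue piece separate on the desk. I'll fit wireframes of all parts to both images.

```bash
cat > ov.py <<'E'
import numpy as np,cv2
from h import *
def poly(kind,x,y,yaw,s=1.0):
    if kind=="square": p=np.array([[1,1],[-1,1],[-1,-1],[1,-1]])*.03
    if kind=="bar": p=np.array([[1,1],[-1,1],[-1,-1],[1,-1]])*[.015,.007]
    if kind=="hex": a=np.radians(30+60*np.arange(6));p=.0254*np.c_[np.cos(a),np.sin(a)]
    if kind=="round": a=np.radians(15*np.arange(24));p=.017*np.c_[np.cos(a),np.sin(a)]
    if isinstance(s,float): p=p*s
    else: p=p+np.sign(p)*s[0]
    a=np.radians(yaw);R=np.array([[np.cos(a),-np.sin(a)],[np.sin(a),np.cos(a)]])
    return p@R.T+[x,y]
def draw(c,box,sc,items):
    u0,v0,u1,v1=box
    im=cv2.resize(c["image"][v0:v1,u0:u1,::-1],None,fx=sc,fy=sc,interpolation=cv2.INTER_CUBIC)
    im=cv2.convertScaleAbs(im,alpha=1.3)
    for P,zs,col in items:
        for z in zs:
            q=(w2p(c,np.c_[P,np.full(len(P),z)])+.5-[u0,v0])*sc
            cv2.polylines(im,[np.round(q*8).astype(int)],True,col,1,cv2.LINE_AA,3)
    return im
E
python3 - <<'E'
import pickle
from ov import *
d=pickle.load(open("c0.pkl","rb"));T,S=d["top"],d["scene"]
print("sq top",p2w(T,[[295+u/5-.5,160+v/5-.5] for u,v in[(120,115),(240,117),(243,235),(124,238)]],.085).round(4)[:,:2].tolist())
print("sq scene",p2w(S,[[290+(u-400)/4.33-.5,210+v/4.33-.5] for u,v in[(462,170),(577,232),(642,160)]],.085).round(4)[:,:2].tolist())
print("bar scene",p2w(S,[[290+(u-400)/4.33-.5,210+v/4.33-.5] for u,v in[(537,62),(600,40),(607,55),(545,78)]],.157).round(4)[:,:2].tolist())
G=(0,255,0)
E
```

```text
sq top [[0.5576, -0.0477], [0.5575, -0.1088], [0.4972, -0.1086], [0.4948, -0.0486]]
sq scene [[0.4995, -0.0499], [0.5029, -0.1085], [0.5567, -0.1086]]
bar scene [[0.5147, -0.0717], [0.5429, -0.0849], [0.5372, -0.092], [0.5091, -0.0794]]
```

```bash
cat > o1.py <<'E'
import pickle
from ov import *
d=pickle.load(open("c0.pkl","rb"));T,S=d["top"],d["scene"]
G=(0,255,0);C=(255,255,0);Y=(0,255,255);R=(80,80,255)
st=[(poly("square",.5275,-.0785,1),[.061,.085],G),(poly("hex",.527,-.079,10),[.109],C),(poly("round",.527,-.080,0),[.133],Y),(poly("bar",.526,-.082,-25),[.133,.157],R)]
ns=[(poly("square",.4315,.344,5.6,86/60),[.012],G),(poly("hex",.5877,.3275,.9,70/44),[.012],C),(poly("round",.640,.174,0,60/34),[.012],Y),(poly("bar",.422,.1592,17.1,(.013,)),[.012],R)]
a=draw(T,(305,170,365,220),6.6,st);b=draw(S,(305,212,360,262),6.6,st)
h=330
top=np.hstack([cv2.resize(a,(396,h)),cv2.resize(b,(363,h))])
n=draw(T,(145,140,255,255),2.35,ns)
n2=draw(S,(125,160,285,265),2.6,ns)
bot=np.hstack([n,cv2.resize(n2,(759-n.shape[1],n.shape[0]))])
cv2.imwrite("pics/ov1.png",np.vstack([top,bot])[:600])
E
python3 o1.py
```

```text
(no output)
```

View pics/ov1.png

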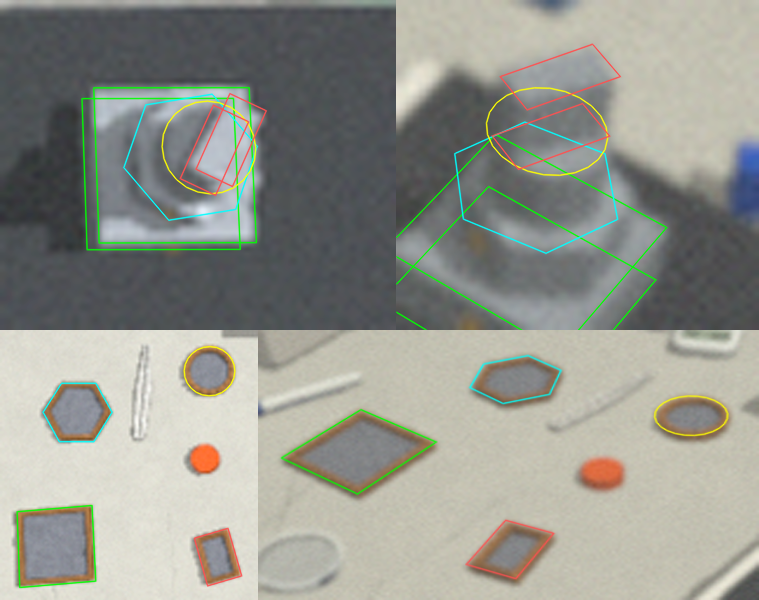

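Nest outlines fit in both views. The stack needs a closer, contrast-stretched look.

Run:
```python
import pickle
from ov import *
d=pickle.load(open("c0.pkl","rb"));T,S=d["top"],d["scene"]
def cr(c,b,sc):
    g=cv2.cvtColor(c["image"][b[1]:b[3],b[0]:b[2]],cv2.COLOR_RGB2GRAY)
    g=cv2.resize(g,None,fx=sc,fy=sc,interpolation=cv2.INTER_CUBIC)
    return cv2.equalizeHist(g)
a=cr(T,(315,180,347,212),12);b=cr(S,(303,215,343,265),10)
o=np.zeros((500,784),np.uint8);o[:384,:384]=a;o[:500,384:784]=b
cv2.imwrite("pics/c2.png",o)
```

```text
(no output)
```

View pics/c2.png

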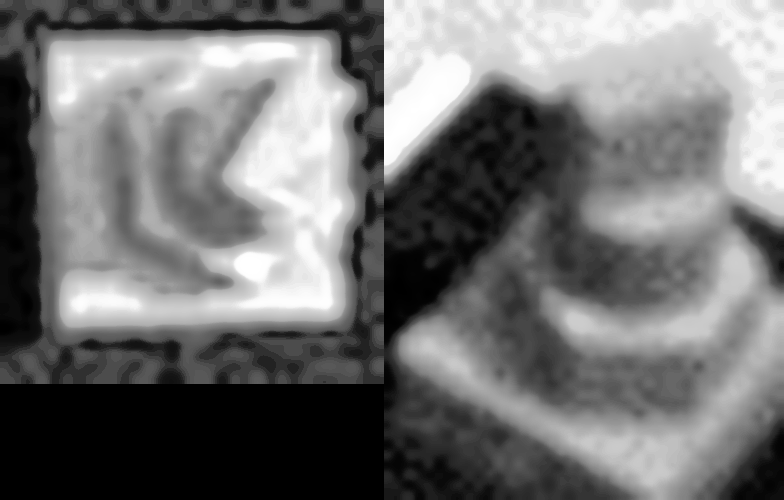

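```bash
cat > fit.py <<'E'
import pickle
from ov import *
from scipy.optimize import minimize
d=pickle.load(open("c0.pkl","rb"))
K=4
boxes={"top":(310,174,352,216),"scene":(300,208,352,270)}
def labels(c,b,X):
    u0,v0,u1,v1=b;L=np.zeros(((v1-v0)*K,(u1-u0)*K),np.uint8);lab=1
    for i,k in enumerate(["square","hex","round","bar"]):
        x,y,a=X[i];P=poly(k,x,y,a);z=.061+.024*i;n=len(P)
        q=[(w2p(c,np.c_[P,np.full(n,zz)])+.5-[u0,v0])*K-.5 for zz in(z,z+.024)]
        nf=n
        if k=="round":   # one smooth side
            cv2.fillConvexPoly(L,cv2.convexHull(np.round(np.vstack(q)*8).astype(np.int32)),lab,cv2.LINE_8,3);
            # split sides by 45deg bins
        for j in range(n):
            m=(j+1)%n;mid=(P[j]+P[m])/2;nr=mid-[x,y]
            if nr@(c["pose"][:2,3]-mid)>0:
                l=lab+(j//3 if k=="round" else j)
                f=np.array([q[0][j],q[0][m],q[1][m],q[1][j]]);cv2.fillConvexPoly(L,np.round(f*8).astype(np.int32),int(l),cv2.LINE_8,3)
        lab+=8
        cv2.fillConvexPoly(L,np.round(q[1]*8).astype(np.int32),lab,cv2.LINE_8,3);lab+=1
    return L
def cost(v):
    X=v.reshape(4,3)*[.001,.001,1];t=0
    for n,b in boxes.items():
        c=d[n];g=cv2.cvtColor(c["image"],cv2.COLOR_RGB2GRAY)[b[1]:b[3],b[0]:b[2]].astype(float)
        L=labels(c,b,X);h,w=g.shape
        ids=np.unique(L);A=np.stack([cv2.GaussianBlur(cv2.resize((L==i).astype(np.float32),(w,h),interpolation=cv2.INTER_AREA),(0,0),.6) for i in ids],-1).reshape(-1,len(ids))
        y=g.ravel();W=np.ones(len(y))
        for _ in range(3):
            s=np.linalg.lstsq(A*W[:,None],y*W,rcond=None)[0];r=np.abs(y-A@s);W=np.sqrt(1/(1+(r/15)**2))
        t+=np.sum(np.minimum(r,40)**2/(1+(r/25)**2))/100
    off=(X[:,:2]-X[0,:2])*1000
    return t
best=None
rng=np.random.default_rng(0)
for ha in(0,15,30,45):
  for ba in(-35,-20):
    v=np.array([527.5,-78.5,1,527,-79,ha,527,-80,0,526,-81,ba],float)
    s=np.array([2,2,3,3,3,10,3,3,1,3,3,10.])
    c0=cost(v)
    for it in range(400):
        k=1 if it<200 else .35
        w=v+k*s*rng.normal(size=12)*(rng.random(12)<.4)
        c1=cost(w)
        if c1<c0:c0,v=c1,w
    print(ha,ba,round(c0,1),np.round(v,1).tolist(),flush=True)
    if best is None or c0<best[0]:best=(c0,v)
np.save("stack.npy",best[1])
v=best[1].reshape(4,3)*[.001,.001,1]
it=[(poly(k,*v[i]),[.085+.024*i],col) for i,(k,col) in enumerate(zip(["square","hex","round","bar"],[(0,255,0),(255,255,0),(0,255,255),(80,80,255)]))]
it.append((poly("bar",*v[3]),[.133],(80,80,255)))
a=draw(d["top"],(310,174,352,216),9,it);b=draw(d["scene"],(300,210,346,268),9,it)
o=np.zeros((522,792,3),np.uint8);o[:378,:378]=a;o[:,378:792]=b;cv2.imwrite("pics/fit.png",o)
E
time timeout 550 python3 fit.py
```

```text
0 -35 5196.2 [527.0, -84.9, 2.9, 517.1, -54.5, -10.0, 534.9, -81.0, -4.5, 502.1, -64.3, -59.4]
0 -20 4905.4 [527.4, -86.8, 0.8, 510.1, -45.4, -2.0, 518.7, -59.3, 0.4, 518.2, -86.1, -30.4]
15 -35 4475.6 [527.0, -86.8, 1.1, 519.5, -55.3, 44.0, 518.8, -109.7, -1.9, 525.1, -80.9, -31.9]
15 -20 4555.8 [511.2, -87.7, -3.8, 517.5, -56.2, 85.3, 519.1, -103.2, -0.2, 524.7, -80.7, -30.9]
30 -35 5201.0 [527.5, -84.6, 1.1, 528.0, -74.8, 42.6, 515.2, -58.0, -0.5, 519.9, -84.1, -21.8]
30 -20 4833.5 [527.4, -85.2, 2.9, 516.3, -57.2, 88.4, 519.0, -63.2, 0.1, 519.7, -85.7, -51.9]
45 -35 5051.1 [526.7, -84.5, 2.0, 528.7, -73.6, 96.2, 512.7, -55.2, -1.5, 525.1, -81.0, -30.8]
45 -20 4466.3 [526.8, -87.9, -0.5, 518.2, -56.6, 25.4, 525.4, -112.8, 2.1, 525.4, -80.5, -31.9]
real	0m25.344s
user	1m36.915s
sys	0m2.757s
```

View pics/fit.png

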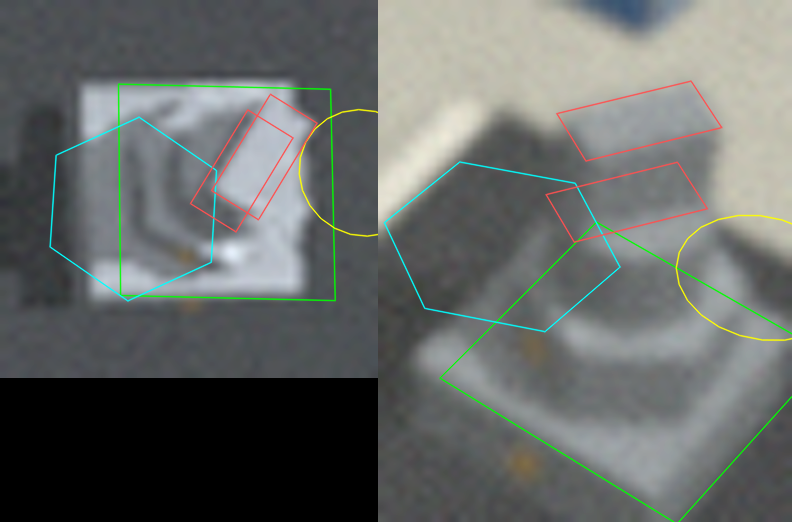

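The free global fit is only reliable for the bar: its outline matches the grey block in both views, (525,−81) mm with long axis −31.5°. The lower weights I'll re-measure as each gets uncovered. Now the bar.

```bash
cat > go.py <<'E'
import sys,numpy as np
from scipy.spatial.transform import Rotation as Ro
from cell import robot
# go.py x y tipz closing_deg : needed tool-z turn first, then shift in the tool axes after that turn
o=robot.observe();x,y,z,c=map(float,sys.argv[1:])
p=o["tool_pos"];R=Ro.from_euler("xyz",o["tool_rot"]).as_matrix()
now=np.degrees(np.arctan2(R[1,1],R[0,1]));t=(c-now+90)%180-90
c=np.radians(now+t);ty=np.array([np.cos(c),np.sin(c),0]);tz=np.array([0,0,-1.]);tx=np.cross(ty,tz)
e=np.array([x,y,z+.178])-p
print("t",round(o["time"],2),"closing",now.round(1),"q6",o["qpos"][5].round(2),"tilt",np.round(R[:,2],3),"RZ",round(-np.radians(t),4),"SHIFT",np.round([e@tx,e@ty,e@tz],4),"open",o["opening"].round(4),"F",o["contact_force"].round(1))
E
python3 go.py .5252 -.0808 .20 58.5
```

```text
Traceback (most recent call last):
  File "go.py", line 10, in <module>
    print("t",round(o["time"],2),"closing",now.round(1),"q6",o["qpos"][5].round(2),"tilt",np.round(R[:,2],3),"RZ",round(-np.radians(t),4),"SHIFT",np.round([e@tx,e@ty,e@tz],4),"open",o["opening"].round(4),"F",o["contact_force"].round(1))
                                                                                                                                                                                      ^^^^^^^^^^^^^^^^^^
AttributeError: 'float' object has no attribute 'round'
```

```bash
sed -i 's/o\["opening"\].round(4)/round(o["opening"],4)/' go.py; python3 go.py .5252 -.0808 .20 58.5; echo '[{"wz": 0.1}, {"wz": 0.1}, {"wz": 0.09}]' | python3 -m pendant 0.06; python3 go.py .5252 -.0808 .20 58.5
```

```text
t 0.1 closing 75.2 q6 -0.15 tilt [-0.    -0.001 -1.   ] RZ 0.291 SHIFT [-0.6406 -0.2973  0.0261] open 0.0917 F [-0.6  0.2  0.4]
time: 0.35
tool_pos: [0.1343, 0.5074, 0.4043]
tool_rot: [-3.141, 0.0, 2.588]
contact_force: [-0.5, 0.3, -0.6]
opening: 0.0765
grip_force: 0.0
t 0.35 closing 58.3 q6 0.15 tilt [-0.    -0.001 -1.   ] RZ -0.004 SHIFT [-0.6407 -0.2973  0.0263] open 0.0765 F [-0.5  0.3 -0.6]
```

```bash
echo '[{"x": -0.03, "y": -0.014}, {"x": -0.03, "y": -0.014}, {"x": -0.03, "y": -0.014}, {"x": -0.03, "y": -0.014}, {"x": -0.03, "y": -0.014}, {"x": -0.03, "y": -0.014}, {"x": -0.03, "y": -0.014}, {"x": -0.03, "y": -0.014}]' | python3 -m pendant
echo '[{"x": -0.03, "y": -0.014}, {"x": -0.03, "y": -0.014}, {"x": -0.03, "y": -0.014}, {"x": -0.03, "y": -0.014}, {"x": -0.03, "y": -0.014}, {"x": -0.03, "y": -0.014}, {"x": -0.03, "y": -0.014}, {"x": -0.03, "y": -0.014}]' | python3 -m pendant
python3 go.py .5252 -.0808 .20 58.5
```

```text
time: 1.02
tool_pos: [0.281, 0.2853, 0.4046]
tool_rot: [-3.141, -0.0, 2.593]
contact_force: [0.7, 0.2, 0.7]
opening: 0.0602
grip_force: 0.0
time: 1.68
tool_pos: [0.4275, 0.0644, 0.4045]
tool_rot: [-3.142, -0.0, 2.593]
contact_force: [0.4, 0.5, 0.2]
opening: 0.0601
grip_force: 0.0
t 1.68 closing 58.5 q6 -1.05 tilt [-0.  0. -1.] RZ 0.0007 SHIFT [-0.1592 -0.0728  0.0265] open 0.0601 F [0.4 0.5 0.2]
```

```bash
echo '[{"x": -0.032, "y": -0.0146, "z": 0.0053}, {"x": -0.032, "y": -0.0146, "z": 0.0053}, {"x": -0.032, "y": -0.0146, "z": 0.0053}, {"x": -0.032, "y": -0.0146, "z": 0.0053}, {"x": -0.0312, "y": -0.0144, "z": 0.0053}, {}, {}]' | python3 -m pendant
python3 go.py .5252 -.0808 .143 58.5
python3 - <<'E'
from cell import robot
import cv2
c=robot.read_camera("scene")
cv2.imwrite("pics/s1.png",cv2.resize(c["image"][150:290,260:430,::-1],None,fx=4,fy=4,interpolation=cv2.INTER_CUBIC))
E
```

```text
time: 2.27
tool_pos: [0.5252, -0.0805, 0.3769]
tool_rot: [-3.141, -0.002, 2.59]
contact_force: [0.1, 0.1, 0.1]
opening: 0.0599
grip_force: 0.0
t 2.27 closing 58.4 q6 -1.32 tilt [-0.002  0.001 -1.   ] RZ -0.0017 SHIFT [-0.0002 -0.0003  0.0559] open 0.0599 F [0.1 0.1 0.1]
```

View pics/s1.png

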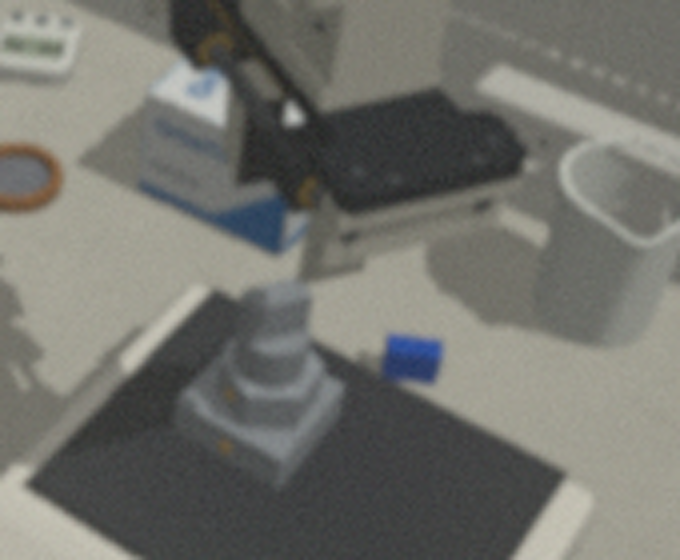

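Run:
```python
import pickle
from h import *
S=pickle.load(open("c0.pkl","rb"))["scene"]
a=np.radians(58.5);k=np.array([np.cos(a),np.sin(a),0])
c=np.array([.5252,-.0805,.199])
P=[c,c+.03*k,c-.03*k,c+.049*k,c-.049*k,c+[0,0,.066],c+[0,0,.178],c-[0,0,.042]]
print(((w2p(S,P)-[260,150])*4).round())
```

```text
[[ 284.  224.]
 [ 255.  182.]
 [ 315.  270.]
 [ 237.  156.]
 [ 336.  301.]
 [ 302.  107.]
 [ 340. -134.]
 [ 274.  292.]]
```

The near fingertip appears at crop (330,265) and the bar top at (280,290), as the projection predicts, so the gripper is centred. Descend and grip.

```bash
echo '[{"z": 0.014}, {"z": 0.014}, {"z": 0.014}, {"z": 0.014}, {}, {}]' | python3 -m pendant
echo '[{}, {}, {}, {}, {}, {}, {}, {}]' | python3 -m pendant 0.0 15
echo '[{}, {}, {}, {}]' | python3 -m pendant; python3 go.py .5252 -.0808 .143 58.5
```

```text
time: 2.82
tool_pos: [0.5244, -0.078, 0.3223]
tool_rot: [-3.141, -0.001, 2.594]
contact_force: [-0.8, 1.0, 0.6]
opening: 0.0598
grip_force: 0.0
time: 3.48
tool_pos: [0.5249, -0.0792, 0.3222]
tool_rot: [3.141, 0.0, 2.593]
contact_force: [0.3, -0.2, 0.3]
opening: 0.0138
grip_force: 15.0
time: 3.82
tool_pos: [0.5248, -0.0791, 0.3222]
tool_rot: [3.142, 0.0, 2.593]
contact_force: [0.8, -0.1, 0.7]
opening: 0.0139
grip_force: 15.0
t 3.82 closing 58.6 q6 -1.32 tilt [ 0.  0. -1.] RZ 0.001 SHIFT [-0.0012 -0.0012  0.0012] open 0.0139 F [ 0.8 -0.1  0.7]
```

Opening is 13.9 mm, so the bar is held. Lift and turn towards closing 107°.

```bash
echo '[{"z": -0.01}, {"z": -0.02}, {"z": -0.02, "wz": -0.1}, {"z": -0.02, "wz": -0.1}, {"wz": -0.1}, {"wz": -0.1}, {"wz": -0.1}, {"wz": -0.1}]' | python3 -m pendant
echo '[{"wz": -0.1}, {"wz": -0.1}, {"wz": -0.048}, {}]' | python3 -m pendant
python3 go.py .422 .1592 .05 107.1;python3 - <<'E'
from cell import robot
import cv2,pickle
c=robot.read_camera("scene");t=robot.read_camera("top");pickle.dump({"scene":c,"top":t},open("c1.pkl","wb"))
cv2.imwrite("pics/s2.png",cv2.resize(c["image"][150:290,260:430,::-1],None,fx=4,fy=4,interpolation=cv2.INTER_CUBIC))
E
```

```text
time: 4.48
tool_pos: [0.5247, -0.0791, 0.393]
tool_rot: [3.142, 0.001, -3.085]
contact_force: [0.6, -0.1, -0.9]
opening: 0.0139
grip_force: 15.0
time: 4.82
tool_pos: [0.5248, -0.0791, 0.3928]
tool_rot: [-3.142, 0.0, -2.841]
contact_force: [-0.2, -0.4, -0.8]
opening: 0.014
grip_force: 15.0
t 4.82 closing 107.2 q6 -2.17 tilt [ 0.  0. -1.] RZ 0.0025 SHIFT [0.0282 0.258  0.1648] open 0.014 F [-0.2 -0.4 -0.8]
```

View pics/s2.png

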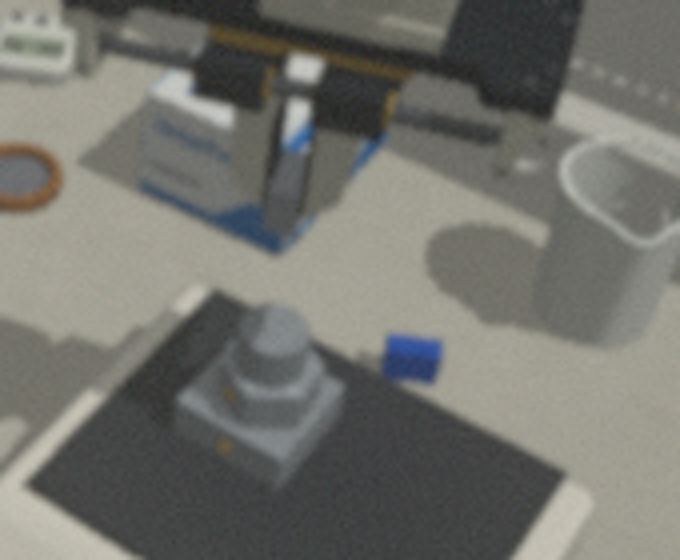

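The bar is held upright between the fingers (crop 285,195) and the round weight is uncovered, top centre near (275,325). On to the bar nest.

```bash
echo '[{"x": 0.0035, "y": 0.032}, {"x": 0.0035, "y": 0.0323}, {"x": 0.0035, "y": 0.0323}, {"x": 0.0035, "y": 0.0323, "z": 0.01}, {"x": 0.0035, "y": 0.0323, "z": 0.02}, {"x": 0.0035, "y": 0.0323, "z": 0.02}, {"x": 0.0035, "y": 0.0323, "z": 0.02}, {"x": 0.0035, "y": 0.0323, "z": 0.02}]' | python3 -m pendant
echo '[{"z": 0.02}, {"z": 0.02}, {"z": 0.015}, {"z": 0.01}, {}, {}]' | python3 -m pendant
python3 go.py .422 .1592 .016 107.1;python3 - <<'E'
from ov import *
from cell import robot
c=robot.read_camera("scene");t=robot.read_camera("top")
N=poly("bar",.422,.1592,17.1,(.006,))
it=[(N,[.012],(80,80,255)),(poly("bar",.422,.1592,17.1),[.034],(0,255,0))]
a=draw(c,(190,165,280,245),4.4,it);b=draw(t,(200,205,275,265),5,it)
o=np.zeros((352,780,3),np.uint8);o[:,:396]=a[:352];o[:300,400:775]=b
cv2.imwrite("pics/s3.png",o)
E
```

```text
time: 5.58
tool_pos: [0.4212, 0.1605, 0.3019]
tool_rot: [3.142, 0.001, -2.844]
contact_force: [1.0, 0.3, -1.5]
opening: 0.0139
grip_force: 15.0
time: 6.08
tool_pos: [0.4221, 0.1593, 0.2372]
tool_rot: [3.141, -0.001, -2.843]
contact_force: [1.2, 0.3, -0.7]
opening: 0.0138
grip_force: 15.0
t 6.08 closing 107.1 q6 -1.68 tilt [-0.001 -0.    -1.   ] RZ -0.0003 SHIFT [ 0.0001 -0.0001  0.0432] open 0.0138 F [ 1.2  0.3 -0.7]
```

View pics/s3.png

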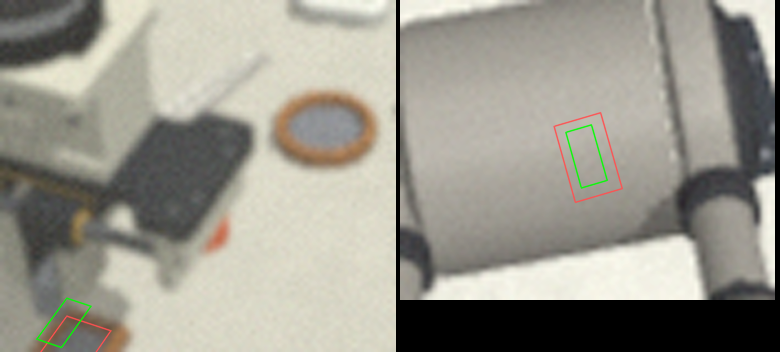

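The arm hides the nest, so I rely on the measured pose (within 0.1 mm of target). Lower, check the force, release.

```bash
echo '[{"z": 0.012}, {"z": 0.012}, {"z": 0.01}, {"z": 0.006}, {"z": 0.002}, {}, {}, {}]' | python3 -m pendant
python3 go.py .422 .1592 .016 107.1
```

```text
time: 6.85
tool_pos: [0.4223, 0.1593, 0.1959]
tool_rot: [-3.142, 0.001, -2.842]
contact_force: [-0.4, -0.2, -1.6]
opening: 0.0137
grip_force: 15.0
t 6.85 closing 107.1 q6 -1.68 tilt [ 0.001  0.    -1.   ] RZ 0.0007 SHIFT [ 0.0003 -0.      0.0019] open 0.0137 F [-0.4 -0.2 -1.6]
```

```bash
echo '[{"z": 0.002}, {}, {}]' | python3 -m pendant
echo '[{}, {}, {}, {}, {}]' | python3 -m pendant 0.04
echo '[{"z": -0.01}, {"z": -0.03}, {"z": -0.035}, {"z": -0.035}, {"z": -0.035}, {"z": -0.035}, {}]' | python3 -m pendant 0.06
cat > fit2.py <<'E'
# fit one exposed weight: edges of its top face, both views, by gradient along the outline
import pickle,sys
from ov import *
from scipy.optimize import differential_evolution
def fit(d,kind,z,x0,y0,r,yaws):
    fs=[]
    for n in d:
        c=d[n];g=cv2.cvtColor(c["image"],cv2.COLOR_RGB2GRAY).astype(np.float32)
        g=cv2.GaussianBlur(g,(0,0),.7);fs.append((c,cv2.magnitude(cv2.Sobel(g,cv2.CV_32F,1,0),cv2.Sobel(g,cv2.CV_32F,0,1))))
    def cost(v):
        P=poly(kind,v[0]/1e3,v[1]/1e3,v[2]);n=len(P);t=np.linspace(0,1,240//n,endpoint=False)[:,None]
        Q=np.vstack([P[i]+t*(P[(i+1)%n]-P[i]) for i in range(n)]);s=0
        for c,m in fs:
            q=w2p(c,np.c_[Q,np.full(len(Q),z)]).astype(np.float32)
            s-=np.minimum(cv2.remap(m,q[:,0],q[:,1],cv2.INTER_LINEAR),120).mean()
        return s
    b=[(x0-r,x0+r),(y0-r,y0+r),yaws]
    o=differential_evolution(cost,b,seed=1,popsize=20,maxiter=60)
    return o.x,o.fun
E
python3 - <<'E'
from cell import robot
import pickle
d={n:robot.read_camera(n) for n in("scene","top")};pickle.dump(d,open("c2.pkl","wb"))
from fit2 import *
X,f=fit(d,"round",.133,526,-80,7,(-1,1));print(X.round(1),f)
for n in d: print(n,fit({n:d[n]},"round",.133,526,-80,7,(-1,1))[0].round(1))
it=[(poly("round",X[0]/1e3,X[1]/1e3,0),[.133],(0,255,255))]
ib=[(poly("bar",.422,.1592,17.1,(.006,)),[.012],(80,80,255)),(poly("bar",.422,.1592,17.1),[.028],(0,255,0))]
o=np.zeros((600,800,3),np.uint8)
for i,(c,b,t) in enumerate([(d["top"],(312,174,350,212),it),(d["scene"],(300,215,345,260),it),(d["top"],(217,217,257,255),ib),(d["scene"],(212,192,257,237),ib)]):
    a=cv2.resize(draw(c,b,8,t),(300,300));o[300*(i//2):300*(i//2)+300,400*(i%2):400*(i%2)+300]=a
cv2.imwrite("pics/s4.png",o)
E
```

```text
time: 7.1
tool_pos: [0.422, 0.1593, 0.1933]
tool_rot: [3.142, 0.0, -2.842]
contact_force: [-0.2, -0.6, -0.3]
opening: 0.0141
grip_force: 15.0
time: 7.52
tool_pos: [0.422, 0.1593, 0.1933]
tool_rot: [3.142, 0.0, -2.842]
contact_force: [-0.2, 0.5, 0.1]
opening: 0.0387
grip_force: 0.0
time: 8.1
tool_pos: [0.4231, 0.1595, 0.3795]
tool_rot: [-3.14, 0.012, -2.842]
contact_force: [0.4, 0.5, 1.0]
opening: 0.0602
grip_force: 0.0
[527.9 -82.   -0. ] -177.50291442871094
scene [527.2 -81.6   0.8]
top [ 5.304e+02 -8.110e+01  5.000e-01]
```

View pics/s4.png

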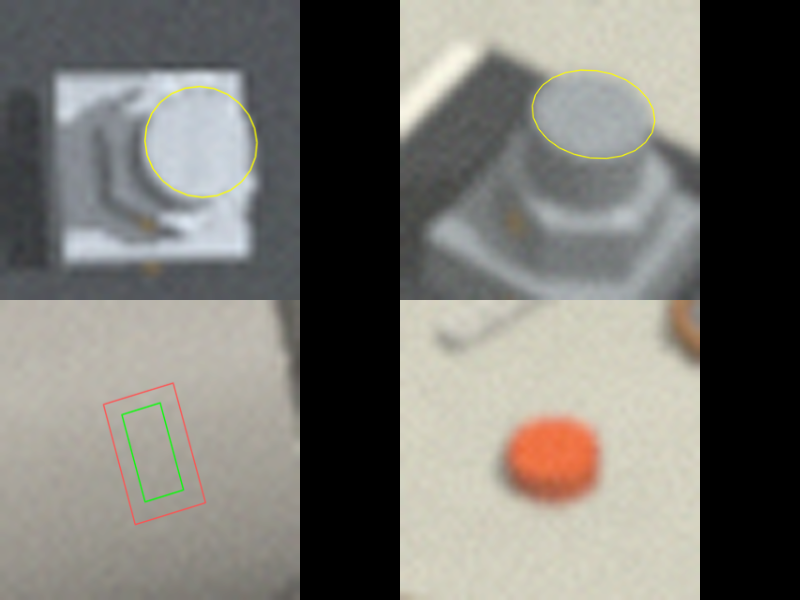

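The round outline fits both views: (527.9, −82.0) mm. I framed the bar nest wrongly in scene, so I'll recheck it later. Turn to closing 10° and go for the round weight.

```bash
echo '[{"wz": 0.1}, {"wz": 0.1}, {"wz": 0.1}, {"wz": 0.1}, {"wz": 0.1}, {"wz": 0.1}, {"wz": 0.1}, {"wz": 0.1}]' | python3 -m pendant >/dev/null
echo '[{"wz": 0.1}, {"wz": 0.1}, {"wz": 0.1}, {"wz": 0.1}, {"wz": 0.1}, {"wz": 0.1}, {"wz": 0.1}, {"wz": 0.1}]' | python3 -m pendant 0.07
echo '[{"wz": 0.1}, {}]' | python3 -m pendant
python3 go.py .5279 -.082 .18 10
```

```text
time: 9.53
tool_pos: [0.4216, 0.1591, 0.3712]
tool_rot: [-3.138, -0.0, 1.836]
contact_force: [-0.7, -0.0, -0.1]
opening: 0.0698
grip_force: 0.0
time: 9.7
tool_pos: [0.4217, 0.1592, 0.3714]
tool_rot: [-3.138, -0.0, 1.737]
contact_force: [0.0, 0.3, -0.3]
opening: 0.0698
grip_force: 0.0
t 9.7 closing 9.5 q6 0.02 tilt [-0.004 -0.001 -1.   ] RZ -0.0082 SHIFT [-0.2559  0.0628  0.0134] open 0.0698 F [ 0.   0.3 -0.3]
```

```bash
echo '[{"x": -0.032, "y": 0.0078}, {"x": -0.032, "y": 0.0078}, {"x": -0.032, "y": 0.0078}, {"x": -0.032, "y": 0.0078}, {"x": -0.032, "y": 0.0078}, {"x": -0.032, "y": 0.0079}, {"x": -0.032, "y": 0.0079}, {"x": -0.032, "y": 0.0079, "z": 0.01}]' | python3 -m pendant >/dev/null
echo '[{}, {}, {}]' | python3 -m pendant
python3 go.py .5279 -.082 .120 10
```

```text
time: 10.62
tool_pos: [0.5267, -0.0821, 0.362]
tool_rot: [-3.139, -0.002, 1.742]
contact_force: [-0.3, 0.9, -0.3]
opening: 0.0701
grip_force: 0.0
t 10.62 closing 9.8 q6 -0.47 tilt [-0.003  0.001 -1.   ] RZ -0.0032 SHIFT [-0.0001  0.0012  0.064 ] open 0.0701 F [-0.3  0.9 -0.3]
```

```bash
echo '[{"y": 0.001, "z": 0.014}, {"z": 0.016}, {"z": 0.016}, {"z": 0.012}, {"z": 0.006}, {}, {}, {}]' | python3 -m pendant
python3 go.py .5279 -.082 .120 10
echo '[{}, {}, {}, {}, {}, {}, {}, {}]' | python3 -m pendant 0.0 20
python3 go.py .5279 -.082 .120 10
```

```text
time: 11.28
tool_pos: [0.5283, -0.0819, 0.3001]
tool_rot: [3.14, 0.001, 1.742]
contact_force: [-0.3, -0.2, 0.8]
opening: 0.07
grip_force: 0.0
t 11.28 closing 9.8 q6 -0.47 tilt [ 0.001 -0.    -1.   ] RZ -0.0036 SHIFT [-0.0001 -0.0004  0.0021] open 0.07 F [-0.3 -0.2  0.8]
time: 11.95
tool_pos: [0.528, -0.0823, 0.2992]
tool_rot: [-3.141, -0.0, 1.741]
contact_force: [-0.7, 0.4, 0.7]
opening: 0.0329
grip_force: 20.0
t 11.95 closing 9.7 q6 -0.47 tilt [-0.  0. -1.] RZ -0.0045 SHIFT [ 0.0003 -0.0001  0.0012] open 0.0329 F [-0.7  0.4  0.7]
```

```bash
echo '[{"z": -0.01}, {"z": -0.02}, {"z": -0.02}, {"z": -0.02}, {}, {}]' | python3 -m pendant
python3 go.py .640 .174 .06 10
python3 - <<'E'
from cell import robot
import pickle
from fit2 import *
d={n:robot.read_camera(n) for n in("scene",)};pickle.dump(d,open("c3.pkl","wb"))
for y in((-30,0),(0,30)):
    X,f=fit(d,"hex",.109,527,-80,6,y);print(X.round(1),f)
E
```

```text
time: 12.45
tool_pos: [0.5282, -0.0823, 0.3701]
tool_rot: [3.139, 0.001, 1.741]
contact_force: [-0.1, 1.0, -2.4]
opening: 0.0332
grip_force: 20.0
t 12.45 closing 9.7 q6 -0.47 tilt [ 0.002 -0.001 -1.   ] RZ -0.0045 SHIFT [0.233  0.1546 0.1321] open 0.0332 F [-0.1  1.  -2.4]
[527.7 -82.  -27. ] -103.16291046142578
[528.  -82.4  30. ] -102.7908935546875
```

```bash
echo '[{"x": 0.029, "y": 0.0193}, {"x": 0.029, "y": 0.0193}, {"x": 0.029, "y": 0.0193}, {"x": 0.029, "y": 0.0193}, {"x": 0.029, "y": 0.0193}, {"x": 0.029, "y": 0.0193}, {"x": 0.029, "y": 0.0193}, {"x": 0.03, "y": 0.0195}]' | python3 -m pendant >/dev/null
echo '[{"z": 0.03}, {"z": 0.03}, {"z": 0.03}, {"z": 0.03}, {"z": 0.012}, {}, {}, {}]' | python3 -m pendant
python3 go.py .640 .174 .0162 10
```

```text
time: 13.83
tool_pos: [0.6417, 0.1736, 0.239]
tool_rot: [3.139, -0.0, 1.741]
contact_force: [-0.4, 0.1, -1.3]
opening: 0.0331
grip_force: 20.0
t 13.83 closing 9.7 q6 -0.02 tilt [ 0.003  0.001 -1.   ] RZ -0.0047 SHIFT [ 0.0007 -0.0016  0.0448] open 0.0331 F [-0.4  0.1 -1.3]
```

```bash
echo '[{"x": 0.0007, "y": -0.0016, "z": 0.012}, {"z": 0.012}, {"z": 0.01}, {"z": 0.006}, {"z": 0.003}, {}, {}, {}]' | python3 -m pendant
python3 go.py .640 .174 .0162 10
```

```text
time: 14.5
tool_pos: [0.6396, 0.174, 0.1945]
tool_rot: [3.141, -0.0, 1.741]
contact_force: [0.5, 0.4, -1.9]
opening: 0.033
grip_force: 20.0
t 14.5 closing 9.7 q6 -0.02 tilt [ 0.001  0.    -1.   ] RZ -0.0046 SHIFT [-0.      0.0004  0.0003] open 0.033 F [ 0.5  0.4 -1.9]
```

```bash
echo '[{}, {}, {}, {}, {}]' | python3 -m pendant 0.06
echo '[{"z": -0.01}, {"z": -0.03}, {"z": -0.035}, {"z": -0.035}, {"z": -0.035}, {"z": -0.035}, {}, {}]' | python3 -m pendant 0.08
python3 - <<'E'
from cell import robot
import pickle
from fit2 import *
d={n:robot.read_camera(n) for n in("scene","top")};pickle.dump(d,open("c4.pkl","wb"))
X,f=fit(d,"hex",.109,527,-80,7,(0,60));print(X.round(1),f)
for n in d: print(n,fit({n:d[n]},"hex",.109,527,-80,7,(0,60))[0].round(1))
H=[(poly("hex",X[0]/1e3,X[1]/1e3,X[2]),[.109],(0,255,255))]
ib=[(poly("bar",.422,.1592,17.1,(.006,)),[.012],(80,80,255)),(poly("bar",.422,.1592,17.1),[.028],(0,255,0))]
o=np.zeros((600,800,3),np.uint8)
for i,(c,b,t) in enumerate([(d["top"],(312,174,350,212),H),(d["scene"],(300,215,345,260),H),(d["top"],(217,217,257,255),ib),(d["scene"],(180,220,225,265),ib),(d["scene"],(240,165,285,210),[]),(d["top"],(210,130,255,175),[])]):
    a=cv2.resize(draw(c,b,8,t),(265,300));o[300*(i//3):300*(i//3)+300,267*(i%3):267*(i%3)+265]=a
cv2.imwrite("pics/s5.png",o)
E
```

```text
time: 14.92
tool_pos: [0.6394, 0.174, 0.1944]
tool_rot: [3.141, -0.0, 1.741]
contact_force: [-0.9, -0.3, 0.1]
opening: 0.0587
grip_force: 0.0
time: 15.58
tool_pos: [0.6394, 0.174, 0.3779]
tool_rot: [3.135, 0.0, 1.741]
contact_force: [-0.4, 0.9, -0.7]
opening: 0.08
grip_force: 0.0
[528.5 -83.2  32. ] -205.19146728515625
scene [528.2 -82.2  35.3]
top [531.8 -82.3   9.7]
```

View pics/s5.png

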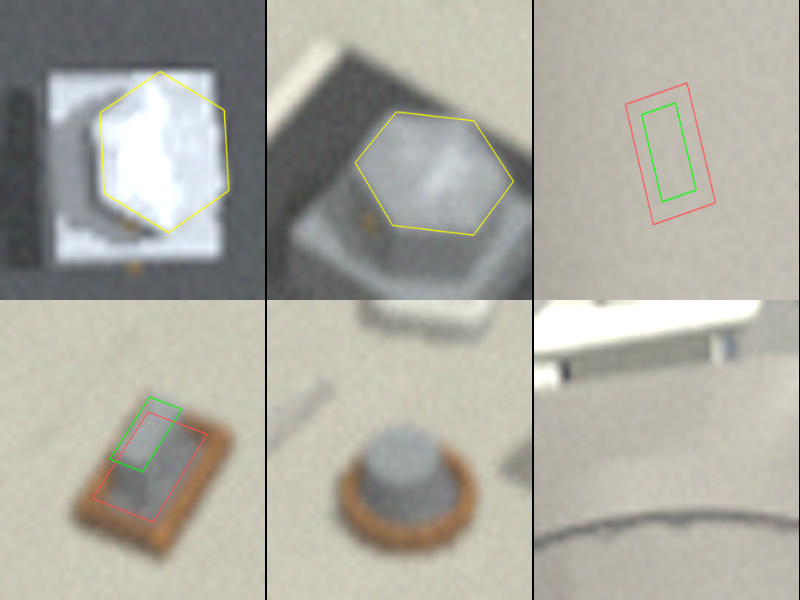

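Top row: the hexagon outline matches both views (528.4, −82.8, yaw ≈33°). Bottom row: the bar lies inside its nest, aligned, and the round weight stands in its nest. Next the hexagon, closing at 33°.

```bash
echo '[{"wz": -0.1}, {"wz": -0.1}, {"wz": -0.1}, {"wz": -0.105}, {}]' | python3 -m pendant >/dev/null
python3 go.py .5284 -.0827 .17 33
```

```text
t 16.1 closing 33.2 q6 -0.43 tilt [-0.004 -0.001 -1.   ] RZ 0.0027 SHIFT [-0.1549 -0.2326  0.0241] open 0.0798 F [-0.4  0.7 -0. ]
```

```bash
echo '[{"x": -0.0193, "y": -0.029}, {"x": -0.0193, "y": -0.029}, {"x": -0.0193, "y": -0.029}, {"x": -0.0193, "y": -0.029}, {"x": -0.0194, "y": -0.029}, {"x": -0.0194, "y": -0.0291}, {"x": -0.0194, "y": -0.0291, "z": 0.01}, {"x": -0.0195, "y": -0.0294, "z": 0.014}]' | python3 -m pendant >/dev/null
echo '[{}, {}, {}, {}]' | python3 -m pendant
python3 go.py .5284 -.0827 .097 33
```

```text
time: 17.1
tool_pos: [0.5288, -0.0817, 0.3502]
tool_rot: [3.141, -0.0, 2.146]
contact_force: [1.0, 0.3, -0.1]
opening: 0.0797
grip_force: 0.0
t 17.1 closing 32.9 q6 -0.87 tilt [ 0.  0. -1.] RZ -0.0012 SHIFT [-0.0006 -0.0009  0.0752] open 0.0797 F [ 1.   0.3 -0.1]
```

```bash
echo '[{"x": -0.0006, "y": -0.0009, "z": 0.014}, {"z": 0.018}, {"z": 0.018}, {"z": 0.016}, {"z": 0.009}, {}, {}]' | python3 -m pendant>/dev/null
python3 go.py .5284 -.0827 .097 33
echo '[{}, {}, {}, {}, {}, {}, {}, {}]' | python3 -m pendant 0.0 30
python3 go.py .5284 -.0827 .097 33
```

```text
t 17.68 closing 33.0 q6 -0.87 tilt [-0.  0. -1.] RZ -0.0001 SHIFT [0.0001 0.0001 0.0004] open 0.0796 F [-1.1 -0.5  0.8]
time: 18.35
tool_pos: [0.528, -0.0836, 0.2755]
tool_rot: [3.141, 0.0, 2.146]
contact_force: [0.2, 0.3, 3.2]
opening: 0.0438
grip_force: 29.6
t 18.35 closing 32.9 q6 -0.88 tilt [ 0.001 -0.    -1.   ] RZ -0.0011 SHIFT [0.0006 0.0008 0.0005] open 0.0438 F [0.2 0.3 3.2]
```

Opening 43.8 mm, so the flats are gripped. Lift and turn to 0.9°.

```bash
echo '[{"z": -0.008}, {"z": -0.02}, {"z": -0.025, "wz": 0.09}, {"z": -0.025, "wz": 0.09}, {"z": -0.01, "wz": 0.09}, {"wz": 0.09}, {"wz": 0.1}, {"wz": 0.1}]' | python3 -m pendant
echo '[{}, {}]' | python3 -m pendant>/dev/null
python3 go.py .5877 .3275 .06 0.9
python3 - <<'E'
from cell import robot
import pickle
from fit2 import *
d={n:robot.read_camera(n) for n in("scene","top")};pickle.dump(d,open("c5.pkl","wb"))
for s in(d,{"scene":d["scene"]}):
    X,f=fit(s,"square",.085,527,-80,7,(-20,25));print(X.round(1),f)
E
```

```text
time: 19.02
tool_pos: [0.5277, -0.0835, 0.3635]
tool_rot: [-3.141, -0.0, 1.581]
contact_force: [0.2, -0.5, -3.0]
opening: 0.0439
grip_force: 29.6
t 19.18 closing 1.0 q6 -0.32 tilt [-0.001  0.    -1.   ] RZ 0.0023 SHIFT [0.41   0.0663 0.1251] open 0.044 F [-0.9  0.1 -2.6]
[527.3 -81.7   3. ] -220.40377807617188
[ 5.275e+02 -7.990e+01 -2.000e-01] -111.58151245117188
```

```bash
echo '[{"x": 0.032, "y": 0.005}, {"x": 0.032, "y": 0.005}, {"x": 0.032, "y": 0.005}, {"x": 0.032, "y": 0.005}, {"x": 0.032, "y": 0.005}, {"x": 0.032, "y": 0.005}, {"x": 0.032, "y": 0.005}, {"x": 0.032, "y": 0.005}]' | python3 -m pendant >/dev/null
echo '[{"x": 0.032, "y": 0.005}, {"x": 0.032, "y": 0.005}, {"x": 0.032, "y": 0.005}, {"x": 0.032, "y": 0.006, "z": 0.01}, {"x": 0.026, "y": 0.0053, "z": 0.02}, {"z": 0.03}, {"z": 0.03}, {"z": 0.02}]' | python3 -m pendant >/dev/null
echo '[{"z": 0.01}, {}, {}, {}]' | python3 -m pendant
python3 go.py .5877 .3275 .0165 0.9
```

```text
time: 20.95
tool_pos: [0.5888, 0.3275, 0.2452]
tool_rot: [3.138, -0.001, 1.586]
contact_force: [0.1, -0.1, -2.4]
opening: 0.0441
grip_force: 29.6
t 20.95 closing 0.9 q6 0.38 tilt [ 0.003  0.001 -1.   ] RZ -0.0005 SHIFT [-0.     -0.0011  0.0507] open 0.0441 F [ 0.1 -0.1 -2.4]
```

```bash
echo '[{"y": -0.001, "z": 0.014}, {"z": 0.014}, {"z": 0.012}, {"z": 0.006}, {"z": 0.003}, {}, {}, {}]' | python3 -m pendant
python3 go.py .5877 .3275 .0165 0.9
```

```text
time: 21.62
tool_pos: [0.5874, 0.3275, 0.1951]
tool_rot: [3.14, -0.001, 1.586]
contact_force: [0.3, -0.5, -3.3]
opening: 0.044
grip_force: 29.6
t 21.62 closing 0.9 q6 0.38 tilt [ 0.001  0.001 -1.   ] RZ -0.0007 SHIFT [-0.      0.0003  0.0006] open 0.044 F [ 0.3 -0.5 -3.3]
```

```bash
echo '[{}, {}, {}, {}, {}]' | python3 -m pendant 0.066
echo '[{"z": -0.01}, {"z": -0.03}, {"z": -0.03}, {"z": -0.03}, {"z": -0.03}, {"z": -0.03}, {}, {}]' | python3 -m pendant 0.092
python3 - <<'E'
from cell import robot
import pickle
from fit2 import *
d={n:robot.read_camera(n) for n in("scene","top")};pickle.dump(d,open("c6.pkl","wb"))
for s in(d,{"scene":d["scene"]},{"top":d["top"]}):
    X,f=fit(s,"square",.085,527,-80,7,(-20,25));print(X.round(1),f)
# bbox of the steel square in top
X,f=fit(d,"square",.085,527,-80,7,(-20,25))
H=[(poly("square",X[0]/1e3,X[1]/1e3,X[2]),[.085],(0,255,255))]
o=np.zeros((400,800,3),np.uint8)
for i,(c,b,t) in enumerate([(d["top"],(308,170,353,215),H),(d["scene"],(292,215,347,270),H),(d["scene"],(185,155,230,200),[])]):
    o[:400,267*i:267*i+265]=cv2.resize(draw(c,b,8,t),(265,400))
cv2.imwrite("pics/s6.png",o)
E
```

```text
time: 22.03
tool_pos: [0.5872, 0.3275, 0.1946]
tool_rot: [3.141, -0.0, 1.586]
contact_force: [-0.2, -0.1, -0.1]
opening: 0.0654
grip_force: 0.0
time: 22.7
tool_pos: [0.5872, 0.3275, 0.3575]
tool_rot: [3.136, -0.002, 1.586]
contact_force: [0.4, 0.3, -0.5]
opening: 0.0921
grip_force: 0.0
[527.5 -80.    0.7] -229.31777954101562
[527.6 -80.    1.6] -109.3248519897461
[526.6 -78.   -2.6] -120.0
```

View pics/s6.png

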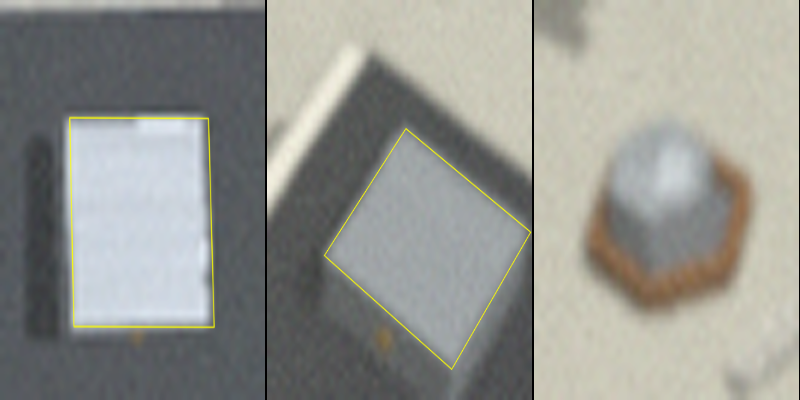

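The square outline fits both views at (527.5, −80), yaw ≈1°. The hexagon sits in its nest.

```bash
python3 go.py .5275 -.0798 .13 1; echo '[{"x": -0.032, "y": -0.005}, {"x": -0.032, "y": -0.005}, {"x": -0.032, "y": -0.005}, {"x": -0.032, "y": -0.005}, {"x": -0.032, "y": -0.005}, {"x": -0.032, "y": -0.005}, {"x": -0.032, "y": -0.005}, {"x": -0.032, "y": -0.005}]' | python3 -m pendant >/dev/null
echo '[{"x": -0.032, "y": -0.005}, {"x": -0.032, "y": -0.005}, {"x": -0.032, "y": -0.005}, {"x": -0.032, "y": -0.005}, {"x": -0.02, "y": -0.002, "z": 0.01}, {"z": 0.015}, {}, {}]' | python3 -m pendant >/dev/null
python3 go.py .5275 -.0798 .073 1
```

```text
t 22.8 closing 0.9 q6 0.38 tilt [-0.001 -0.    -1.   ] RZ -0.0025 SHIFT [-0.4059 -0.0664  0.0457] open 0.0919 F [ 0.4  0.4 -1.1]
t 24.13 closing 0.8 q6 -0.3 tilt [-0.004  0.002 -1.   ] RZ -0.0031 SHIFT [-0.0023 -0.0033  0.0767] open 0.0916 F [0.9 0.4 0.5]
```

```bash
echo '[{"x": -0.002, "y": -0.0033}, {"z": 0.015}, {"z": 0.02}, {"z": 0.02}, {"z": 0.012}, {"z": 0.006}, {}, {}]' | python3 -m pendant>/dev/null
python3 go.py .5275 -.0798 .073 1
```

```text
t 24.8 closing 0.9 q6 -0.31 tilt [ 0.001 -0.    -1.   ] RZ -0.0016 SHIFT [-0.0006 -0.0007  0.0059] open 0.0914 F [-0.1 -0.  -0.1]
```

```bash
echo '[{"z": 0.006}, {}, {}]' | python3 -m pendant>/dev/null
echo '[{}, {}, {}, {}, {}, {}, {}, {}]' | python3 -m pendant 0.0 45
python3 go.py .5275 -.0798 .073 1
echo '[{"z": -0.008}, {"z": -0.02}, {"z": -0.025}, {"z": -0.025, "wz": -0.04}, {"wz": -0.04}, {}, {}]' | python3 -m pendant
python3 go.py .4315 .344 .06 5.6
```

```text
time: 25.72
tool_pos: [0.5279, -0.0795, 0.2502]
tool_rot: [-3.141, -0.0, 1.586]
contact_force: [-0.2, -0.2, 0.8]
opening: 0.0591
grip_force: 45.0
t 25.72 closing 0.9 q6 -0.31 tilt [-0.  0. -1.] RZ -0.0024 SHIFT [-0.0003 -0.0004 -0.0008] open 0.0591 F [-0.2 -0.2  0.8]
time: 26.3
tool_pos: [0.5274, -0.0794, 0.3277]
tool_rot: [-3.14, -0.001, 1.665]
contact_force: [0.8, 0.1, -7.2]
opening: 0.0595
grip_force: 45.0
t 26.3 closing 5.4 q6 -0.39 tilt [-0.002  0.001 -1.   ] RZ -0.0039 SHIFT [ 0.4307 -0.0542  0.0897] open 0.0595 F [ 0.8  0.1 -7.2]
```

```bash
echo '[{"x": 0.02, "y": -0.0025}, {"x": 0.03, "y": -0.0038}, {"x": 0.03, "y": -0.0038}, {"x": 0.03, "y": -0.0038}, {"x": 0.03, "y": -0.0038}, {"x": 0.03, "y": -0.0038}, {"x": 0.03, "y": -0.0038}, {"x": 0.03, "y": -0.0038}]' | python3 -m pendant >/dev/null
echo '[{"x": 0.03, "y": -0.0038}, {"x": 0.03, "y": -0.0038}, {"x": 0.03, "y": -0.0038}, {"x": 0.03, "y": -0.0038}, {"x": 0.03, "y": -0.0038}, {"x": 0.03, "y": -0.0038}, {"x": 0.02, "y": -0.0025, "z": 0.01}, {"x": 0.0107, "y": -0.001, "z": 0.02}]' | python3 -m pendant >/dev/null
echo '[{"z": 0.02}, {"z": 0.02}, {"z": 0.018}, {}, {}]' | python3 -m pendant
python3 go.py .4315 .344 .0155 5.6
```

```text
time: 28.05
tool_pos: [0.4304, 0.3536, 0.2386]
tool_rot: [-3.137, 0.002, 1.665]
contact_force: [0.1, 0.0, -5.6]
opening: 0.0594
grip_force: 45.0
t 28.05 closing 5.4 q6 0.46 tilt [-0.004 -0.002 -1.   ] RZ -0.0035 SHIFT [-0.0097  0.0001  0.0451] open 0.0594 F [ 0.1  0.  -5.6]
```

```bash
echo '[{"x": -0.0097}, {"z": 0.012}, {"z": 0.012}, {"z": 0.01}, {"z": 0.006}, {"z": 0.002}, {}, {}]' | python3 -m pendant
python3 go.py .4315 .344 .0155 5.6
```

```text
time: 28.72
tool_pos: [0.4321, 0.3443, 0.1987]
tool_rot: [3.141, -0.0, 1.666]
contact_force: [0.5, 1.1, -6.4]
opening: 0.0595
grip_force: 45.0
t 28.72 closing 5.4 q6 0.44 tilt [ 0.001  0.001 -1.   ] RZ -0.0027 SHIFT [-0.0003 -0.0007  0.0052] open 0.0595 F [ 0.5  1.1 -6.4]
```

```bash
echo '[{"z": 0.0025}, {"z": 0.002}, {}, {}, {}]' | python3 -m pendant
python3 go.py .4315 .344 .0155 5.6
```

```text
time: 29.13
tool_pos: [0.4319, 0.3443, 0.1938]
tool_rot: [3.141, -0.0, 1.666]
contact_force: [0.1, 0.3, -6.7]
opening: 0.06
grip_force: 45.0
t 29.13 closing 5.4 q6 0.44 tilt [ 0.  0. -1.] RZ -0.0026 SHIFT [-0.0003 -0.0004  0.0003] open 0.06 F [ 0.1  0.3 -6.7]
```

```bash
echo '[{}, {}, {}, {}, {}]' | python3 -m pendant 0.085
echo '[{"z": -0.01}, {"z": -0.03}, {"z": -0.035}, {"z": -0.035}, {"z": -0.035}, {"z": -0.035}, {"z": -0.03}, {}]' | python3 -m pendant
echo '[{"x": -0.035}, {"x": -0.035}, {"x": -0.035}, {"x": -0.035}, {"x": -0.035}, {"x": -0.035}, {"x": -0.035}, {"x": -0.035}]' | python3 -m pendant>/dev/null
echo '[{"x": -0.035}, {"x": -0.035}, {"x": -0.035}, {"x": -0.035}, {"x": -0.035}, {}, {}]' | python3 -m pendant
python3 - <<'E'
from cell import robot
import pickle
from ov import *
d={n:robot.read_camera(n) for n in("scene","top")};pickle.dump(d,open("c7.pkl","wb"))
o=np.zeros((560,800,3),np.uint8)
a=draw(d["top"],(145,140,255,255),3.5,[]);b=draw(d["scene"],(125,160,285,275),2.55,[])
o[:a.shape[0],:a.shape[1]]=a;o[:b.shape[0],a.shape[1]+5:a.shape[1]+5+b.shape[1]]=b
cv2.imwrite("pics/end.png",o)
E
```

```text
time: 29.55
tool_pos: [0.4321, 0.3443, 0.1941]
tool_rot: [3.141, -0.0, 1.666]
contact_force: [-0.1, 0.3, -0.2]
opening: 0.084
grip_force: 0.0
time: 30.22
tool_pos: [0.4323, 0.3446, 0.4115]
tool_rot: [3.13, -0.006, 1.666]
contact_force: [0.7, -0.1, 0.5]
opening: 0.0851
grip_force: 0.0
time: 31.47
tool_pos: [0.4748, -0.1102, 0.4037]
tool_rot: [-3.141, -0.0, 1.662]
contact_force: [0.8, -0.6, -0.0]
opening: 0.0853
grip_force: 0.0
```

View pics/end.png

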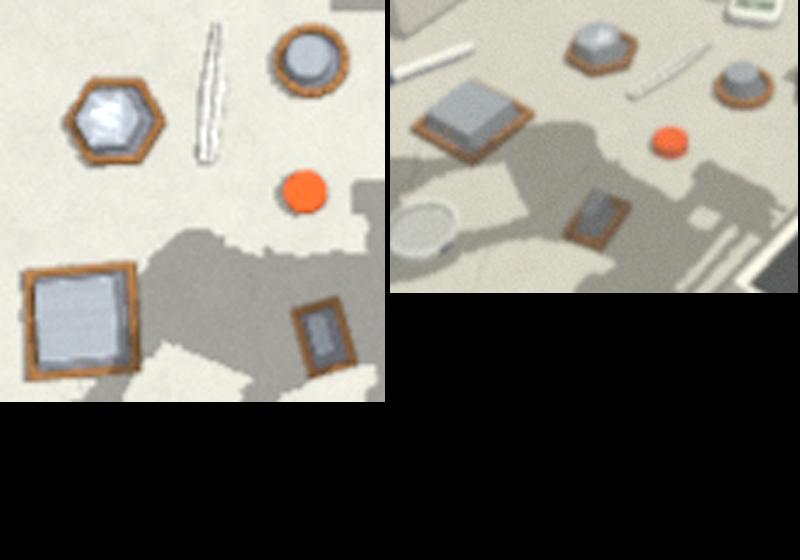

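All four weights lie in their pockets: hex (115,120), round (310,60), square (80,320) and bar (323,335). Handing in.

```bash
python3 -c "
from cell import robot
print(robot.hand_in())"
```

```text
the job is handed in; nothing more can be done
None
```

All four weights were moved off the balance, top to bottom, into their own nests and let go; the final pictures show each in its pocket, and the job was handed in at about 31.6 s of the 104 s allowed.

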